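Set up the throttle stand and its handset

ROBOT

A 6-joint arm with a two-finger parallel gripper is mounted at the origin on the work surface. World frame = base frame: x ahead of the robot, y to its left, z up, the work surface at z = 0. Lengths are in m, angles in degrees, forces in N, time in s.
With the tool pointing down it reaches from about 0.375 to 0.9 m from the base axis. Payload 3.1 kg.
Tool frame: the origin (TCP) lies at the very end of the fingers, on their centre line; the grasp point (between the pads) lies 19 mm behind it; z points along the fingers, y is the line along which they close (so a half turn about z gives the same grasp; the last joint's range is limited). The gripper opens to 87 mm and grips with 3 to 60 N. Pads are 19 mm wide; open, the fingers measure 117 mm over their backs; the gripper's body (75 mm by 190 mm) begins 51 mm behind the grasp point.
Start: joints at [57.267, 30.224, 82.088, -0, 67.689, -10.227], TCP at [0.239, 0.577, 0.223] pointing down, gripper open.
Joint ranges: [-176.69, 176.69], [-43.24, 126.21], [12.49, 139.97], [-82, 262], [0, 151.66], [-163.58, 163.58]. Speed limits (degrees/s): [159.86, 159.86, 180, 180, 180, 180].

INTERFACE

Orientations are given as a 3x3 rotation matrix whose columns are the frame's x, y, z axes.
In Python, from rig import * gives the robot as it stands.
- The arm moves only by the tool jog_arm, never from a script. Its arguments are lists of equal length, an entry for each row: "delta_pos": the shift along the world's x, y, z in cm, a list of three; "turn": the turn about the world's z in degrees; "grip": the closure, from 0 (fully open) to 1 (shut). In form: {"delta_pos": [[x, y, z], ...], "turn": [turn, ...], "grip": [grip, ...]}. A call has 1 to 12 rows; each row is the pose to reach, as a shift and turn from the pose commanded when the call began; what a row does not reach only later rows make up. A row lasts 1/8 s, in which the tool goes at most 62.5 mm and 10.7 degrees, less where a joint would pass 70% of its speed; a pose out of reach is approached as far as the arm can. A call with a gripper value outside its range is refused whole. The fingers move at their own pace and stop on an object; the grip force is fixed at half the most. Time passes only in rows, so rows that repeat a pose let the fingers close. It gives the time, the measured TCP pose, the force, the opening and the grip force at its end, in the units of the state.
- read_state(): the state, without advancing time (a new reading comes with each control period).
- capture(name): name is "scene" or "top"; returns a dict with "color" (420x560x3 uint8, blue, green, red), "fovy" (degrees; the focal length in pixels is half the picture's height over the tangent of half this angle, whatever the lens; pixels are square), "cx", "cy" (the principal point, pixels), "camera_from_world" (4x4, takes a point from world to camera coordinates). Camera axes: x right, y up, looking along -z (the intrinsics and any distortion apply to the point x, -y, -z); pixel columns grow to the right and rows downward; lengths in m; the calibration is good to about 2 mm. A picture is of the moment at which its call begins. There is no depth.
- hand_in(): hands the job in; it is judged then, once.
The state is a dict: "time_s": time; "joint_positions": joint angles; "qvel": joint speeds; "tau": joint torques, N m; "position": TCP position; "tcp_rot": TCP orientation; "force": force on the tool from outside, world axes, zero at the start; "moment": the same for the moment, N m; "opening": opening from 0.0 (shut) to 1.0 (fully open); "grasp_force": force on a finger pad.
Only numpy, scipy, OpenCV 4.12 (cv2) and the standard library are available. Lean on these libraries where they do the work, as an engineer would, in place of code of your own. Each camera call takes 0.05 s, during which the arm holds its last target. There are 200 camera calls.

TASK

Set up the train controls: carry the folded steel stand onto the middle of the ribbed rubber mat, lengthwise along it with its pull bar end towards the robot, and let go; then take the bar, swing the stand's back up and over until it snaps open. Finally stand the handset on the open stand's ledge, leaning flat against the rods, aerial up and screen facing the robot, put down without a bump, and leave everything else where it is.

Things in the scene. Friction and masses are not known exactly. Their poses are not given: they have to be found in the camera images.
- stand_center (a point): Folding stand, 0.95 kg: dark steel channel base 180 mm long (x), 64 wide (y) over its straight side flanges, which stand 3 to 31 mm above what it rests on. This point: mid-base, 17 mm above that, near the centre of mass. x from bar end (front) to hinge end, z up. Starts folded. Springs stick out to y = +-41 from x = +7 to +65 mm; the flanges are clear in front of that. Hinge cheeks 71 mm high at x = 45.
- stand_hinge (a point): Middle of the stand's hinge line (along y), 45 mm from stand_center towards the rear (+x) and 31 mm above it: 48 mm above what the stand rests on. Axes as stand_center.
- stand_bar (a point): Middle of the round steel pull bar (8 mm, along y) at the free end of the rod back, 130 mm from the hinge; folded, 48 mm above the base's feet. Side rods at y = +-25 leave 42 mm clear, a cross rod lies 62 mm from the hinge: a finger fits inside the U, the other in front; floor of the base 39 mm below. Axes turn with the back: x bar to hinge, z up when folded; the side facing front when open is -z.
- stand_ledge (a point): Middle of the bearing face of the ledge on the rod back: plate 58 mm wide, 29 mm deep clear of the rods, square to them 18 mm from the hinge, lip 11 mm high at its outer edge. Folded, it hangs in the channel; open, it juts to the front, and a thing on it leans back 20 degrees on the rods. Axes as stand_bar; the face looks to -x (to the bar). It lies 17 mm in front of the rods' centre plane.
- stand_back (a joint): Angle of the stand's rod back: 0 folded flat on the base, 1.92 rad open (20 degrees beyond upright, on its stop). Over-centre: two tension springs hold it folded (some 0.15 N m; 2 N at the bar starts it) and it falls shut if let go below about 1.2 rad; beyond that they pull it open and hold it there.
- mat: Black ribbed rubber mat, fixed, 230 x 130 x 3 mm thick; origin at the middle of its underside, x along its length and roughly away from the robot, z up.
- handset_center (a point): Train handset, about 0.22 kg: flat grey box 160 mm long (x), 58 wide (y), 24 thick (z); its middle. +x is the head end, with a small screen on the face and a stub aerial (10 mm thick, 17 long, at y = +18); -x is the plain foot. +z is the face (screen, knob, keys). It starts lying on its back, head roughly away from the robot.
- handset_knob (a point): Middle of the top of the round knob (32 mm wide, 7 high) on the handset's face: 4 mm from handset_center towards the foot, 19 mm above it along its z.
- cups: Bystander, leave it alone: upside-down stack of white paper cups, 82 mm wide at the foot and 126 mm high; origin under its middle.
- glue: Bystander, leave it alone: white glue bottle with an orange nozzle, 42 mm across and 120 mm high; origin under its middle.
- boxcar: Bystander, leave it alone: model railway boxcar, rust brown with a dark roof, 180 x 50 x 65 mm high, standing on its wheels; origin under its middle.
- screwdriver: Bystander, leave it alone: black-handled screwdriver lying down, 160 mm long, 26 mm thick; origin half-way along, on the table, x axis towards the blade.
- phone: Bystander, leave it alone: black mobile phone lying flat, 150 x 72 x 9 mm; origin under its middle.
- tape: Bystander, leave it alone: roll of pale masking tape lying flat, 76 mm across, 56 mm hole, 24 mm high; origin under its middle.
- tree: Bystander, leave it alone: small dark green model fir tree on a brown disc, 56 mm across and about 140 mm high; origin under its middle.

How it is judged (in metres and radians):
On the way, in this order (a step that is already met when the one before it is completed fails the run):
1. the folded stand stands on the middle of the mat, along it, bar end towards the robot, let go (x of stand_center in the frame of mat between -0.035 and 0.035 m and y of stand_center in the frame of mat between -0.03 and 0.03 m and angle between the x axis of stand_center and the x axis of mat, either way round below 0.27 rad and x of stand_hinge in the frame of mat above 0 m and angle between stand_center's own z axis and vertical below 0.08 rad and height (world z) of stand_center below 0.026 m and value of joint stand_back below 0.1 rad and contact force between stand and the fingers below 0.3 N and linear speed of stand below 0.02 m/s), for 0.2 s.
2. the stand's back is snapped open on the mat and let go, before the handset is stood on it (value of joint stand_back above 1.86 rad and x of stand_center in the frame of mat between -0.035 and 0.035 m and y of stand_center in the frame of mat between -0.03 and 0.03 m and angle between the x axis of stand_center and the x axis of mat, either way round below 0.27 rad and x of stand_hinge in the frame of mat above 0 m and angle between stand_center's own z axis and vertical below 0.08 rad and height (world z) of stand_center below 0.026 m and contact force between stand and the fingers below 0.3 N and height (world z) of handset_center below 0.02 m), for 0.2 s.
3. the handset stands on the ledge, leaning on the rods, aerial up, screen to the front, let go (x of handset_center in the frame of stand_bar between 0.026 and 0.04 m and y of handset_center in the frame of stand_bar between -0.018 and 0.018 m and z of handset_center in the frame of stand_bar between -0.024 and -0.01 m and z of handset_knob in the frame of stand_bar below -0.026 m and angle between handset_center's own x axis and vertical below 0.55 rad and angle between the x axis of handset_center and the x axis of stand_bar, either way round below 0.2 rad and contact force between handset and the fingers below 0.3 N), for 0.2 s.
At the end, for the whole second after the job is handed in: Stand on the mat (35 mm along, 30 mm across, 15 degrees), hinge end away from the robot, level, back open (over 1.86 rad); handset on its ledge within 7 mm, 18 mm of the middle, flat on the rods (7 mm, 11 degrees), head up, face to the front; all let go and at rest (all of step 3 and x of stand_center in the frame of mat between -0.035 and 0.035 m and y of stand_center in the frame of mat between -0.03 and 0.03 m and angle between the x axis of stand_center and the x axis of mat, either way round below 0.27 rad and x of stand_hinge in the frame of mat above 0 m and angle between stand_center's own z axis and vertical below 0.08 rad and height (world z) of stand_center below 0.026 m and value of joint stand_back above 1.86 rad and contact force between stand and the fingers below 0.3 N and linear speed of each of handset, stand below 0.02 m/s); the robot touches nothing.
It fails at once if a bystander is moved more than 30 mm or tipped over (distance of any of cups, glue, boxcar, screwdriver, phone, tape, tree from where it was at the start of the episode above 0.03 m or angle between any of cups, glue, boxcar, screwdriver, phone, tape, tree's own z axis and vertical above 0.5 rad).
It fails at once if the handset is dropped or banged onto the stand (more than 40 N between them) (contact force between handset and stand above 40 N).
It also fails if it takes over 72 s, if anything falls off the work surface, if the arm or the gripper's body presses on something with over 40 N, if the wrist force passes 120 N, or if a joint passes its speed limit or range.

## Working session

There is one attempt and no reset: what is moved stays moved. The work goes in short steps, Python scripts to look and compute and a tool call to move; the robot and the scene stay as the last step left them, time stands still between calls to the robot, and variables do not carry over. Pictures are saved under pics/ and viewed, at most 10 in all, crops included, and the job is handed in when it is done.

Besides the shell and the picture viewer there is one more tool, called after ">>>" by a JSON object that holds its "op" and its "data", one argument or row to a line. jog_arm: Moves the arm, as the interface text tells. Its arguments: {"type":"object","properties":{"delta_pos":{"type":"array"},"turn":{"type":"array"},"grip":{"type":"array"}},"required":["delta_pos","turn","grip"]}

```bash
mkdir -p pics; cat > h.py <<'E'
from rig import *
import numpy as np, cv2
def snap(n,f):
    c=capture(n); cv2.imwrite('pics/'+f,c['color']); np.savez('pics/'+f[:-4]+'.npz',**{k:np.array(c[k]) for k in c}); return c
def load(f): 
    d=np.load('pics/'+f+'.npz',allow_pickle=True); return {k:d[k] for k in d}
def foc(c): return c['color'].shape[0]/2/np.tan(np.radians(float(c['fovy']))/2)
def ray(c,u,v):
    M=np.array(c['camera_from_world']);R=M[:3,:3];t=M[:3,3];f=foc(c)
    d=R.T@np.array([(u-c['cx'])/f,-(v-c['cy'])/f,-1]); return -R.T@t,d
def onz(c,u,v,z):
    o,d=ray(c,u,v); return o+d*(z-o[2])/d[2]
def proj(c,p):
    M=np.array(c['camera_from_world']); q=M[:3,:3]@np.array(p)+M[:3,3];f=foc(c)
    return np.array([c['cx']+f*q[0]/-q[2], c['cy']-f*q[1]/-q[2]])
E
python3 - <<'E'
from h import *
a=snap('scene','s0.png');b=snap('top','t0.png')
for c in(a,b): print([k for k in c],c['fovy'],c['cx'],c['cy'],ray(c,280,210))
s=read_state();print(s['position'],s['tcp_rot'],s['opening'])
E
```

```text
['color', 'fovy', 'cx', 'cy', 'camera_from_world'] 55.51210527330259 282.1628642069403 208.36744974749286 (array([ 0.92754391, -0.64351636,  0.99887492]), array([-0.30169925,  0.52733705, -0.79431689]))
['color', 'fovy', 'cx', 'cy', 'camera_from_world'] 46.129000167744046 271.1563289473128 211.18742456236956 (array([ 0.3749658 , -0.0253285 ,  1.41264773]), array([ 0.15591398, -0.01000233, -0.98788569]))
[0.23887515 0.57684969 0.22166459] [[-9.23842584e-01  3.82771187e-01 -1.04814057e-03]
 [ 3.82772471e-01  9.23841187e-01 -1.64198972e-03]
 [ 3.39809079e-04 -1.91813938e-03 -9.99998103e-01]] 1.0005177465271131
```

View pics/s0.png

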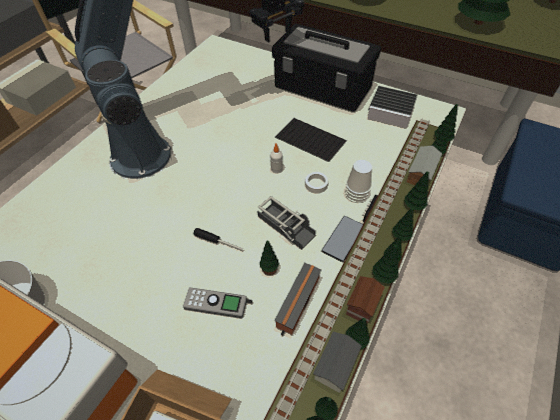

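View pics/t0.png

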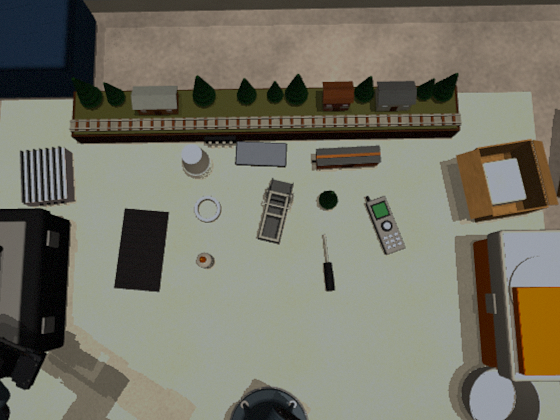

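The scene view shows the mat at (311,139), the stand at (286,221) and the handset at (217,302). In the top view they are at (142,250), (276,211) and (384,224). The stand's bar end already points at the robot. Next I mask the mat and handset and enlarge the stand.

```bash
python3 - <<'E'
from h import *
b=load('t0');a=load('s0')
I=b['color'].astype(int)
def rect(mask,box,z):
    x0,y0,x1,y1=box; m=np.zeros(mask.shape,np.uint8); m[y0:y1,x0:x1]=mask[y0:y1,x0:x1]*255
    m=cv2.morphologyEx(m,cv2.MORPH_CLOSE,np.ones((5,5)))
    c=max(cv2.findContours(m,0,2)[0],key=cv2.contourArea); P=cv2.boxPoints(cv2.minAreaRect(c))
    W=np.array([onz(b,*p,z) for p in P]); return P,W
for n,mask,box,z in [('mat',I.max(2)<60,(105,195,180,300),.003),('stand',I.max(2)<150,(245,172,305,255),.035),('hand',I.max(2)<185,(355,180,412,262),.024)]:
    P,W=rect(mask,box,z); print(n,P.round(1).tolist(),'\n',W.round(4).tolist(),W.mean(0).round(4),[round(np.linalg.norm(W[i]-W[i-1]),4) for i in(1,2)])
    for i in (1,2): d=W[i]-W[i-1]; print(np.degrees(np.arctan2(d[1],d[0])))
A=cv2.resize(b['color'][170:260,240:310],None,fx=6,fy=6,interpolation=2)
B=cv2.resize(a['color'][185:255,250:322],None,fx=5,fy=5,interpolation=2)
o=np.zeros((540,790,3),np.uint8);o[:540,:420]=A;o[:350,425:785]=B;cv2.imwrite('pics/c0.png',o)
E
```

```text
mat [[113.9000015258789, 286.8999938964844], [123.30000305175781, 206.89999389648438], [167.89999389648438, 212.10000610351562], [158.5, 292.1000061035156]] 
 [[0.3844, 0.4349, 0.003], [0.6139, 0.4154, 0.003], [0.5964, 0.2852, 0.003], [0.3679, 0.3078, 0.003]] [0.4907 0.3608 0.003 ] [np.float64(0.2304), np.float64(0.1314)]
-4.840185842356103
-97.65776083977255
stand [[251.3000030517578, 237.8000030517578], [266.8999938964844, 175.5], [297.20001220703125, 183.10000610351562], [281.6000061035156, 245.39999389648438]] 
 [[0.5147, 0.0426, 0.035], [0.6929, -0.0035, 0.035], [0.6694, -0.0897, 0.035], [0.4921, -0.0422, 0.035]] [ 0.5923 -0.0232  0.035 ] [np.float64(0.1841), np.float64(0.0894)]
-14.48443370089012
-105.2953285265333
hand [[355.0, 180.0], [411.0, 180.0], [411.0, 261.0], [355.0, 261.0]] 
 [[0.6779, -0.2563, 0.024], [0.6753, -0.4167, 0.024], [0.4439, -0.4033, 0.024], [0.4462, -0.2469, 0.024]] [ 0.5608 -0.3308  0.024 ] [np.float64(0.1604), np.float64(0.2318)]
-90.95153907006622
176.69087174812512
```

View pics/c0.png

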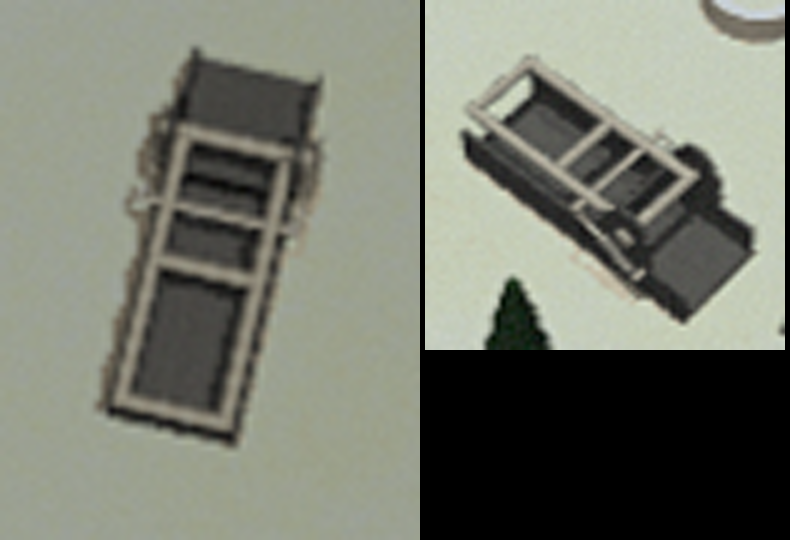

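The crop shows the stand's flange corners at image (272.5,178.7), (293.3,183.3), (257.5,238) and (279.5,243.8). The bar's middle is at (269.2,238.8).

```bash
python3 - <<'E'
from h import *
b=load('t0');a=load('s0')
k=[(272.5,178.7),(293.3,183.3),(257.5,238),(279.5,243.8)]
W=np.array([onz(b,*p,.031) for p in k]);print(W.round(4).tolist(),W.mean(0))
RL,RR,FL,FR=W
d=(RL+RR-FL-FR)/2;print('len',np.linalg.norm(d),'wid',np.linalg.norm(RL-RR),np.linalg.norm(FL-FR),'yaw',np.degrees(np.arctan2(d[1],d[0])))
bar=onz(b,269.2,238.8,.050);hin=onz(b,(238/6+240),(140/6+170),.048);print('bar',bar,'hingerod',hin, np.linalg.norm(bar-hin))
# scene view: bar corners 530,60 & 472,112 in crop
bs=onz(a,250+76/5,185+(-0+86)/5,.05);print('bar scene',bs)
for n,p,z in [('tree',(328,200),.06),('cups',(193,157),.12),('tape',(207,209),.02),('glue',(204,260),.12)]: print(n,onz(b,*p,z).round(3))
E
python3 - <<'E'
from h import *
b=load('t0');I=b['color'];bg=cv2.GaussianBlur(I,(3,3),0)
hsv=cv2.cvtColor(I,cv2.COLOR_BGR2HSV);print(hsv[225:232,365:405:4].tolist()[0],hsv[250,340])
A=cv2.resize(I[185:260,355:415],None,fx=7,fy=7,interpolation=2)
a=load('s0')['color'];B=cv2.resize(a[280:325,175:260],None,fx=4,fy=4,interpolation=2)
o=np.zeros((525,770,3),np.uint8);o[:,:420]=A;o[:180,425:765]=B;cv2.imwrite('pics/c1.png',o)
E
```

```text
[[0.6841, -0.0194, 0.031], [0.6697, -0.0787, 0.031], [0.5143, 0.0253, 0.031], [0.497, -0.0363, 0.031]] [ 0.59129754 -0.0272533   0.031     ]
len 0.17667346735887254 wid 0.060997200640386 0.0639587095897324 yaw -14.266525678010435
bar [ 0.5096847  -0.00781104  0.05      ] hingerod [ 0.63786186 -0.03901909  0.048     ] 0.13193682335749343
bar scene [ 0.5130713  -0.00843769  0.05      ]
tree [ 0.614 -0.173  0.06 ]
cups [0.728 0.194 0.12 ]
tape [0.601 0.17  0.02 ]
glue [0.45  0.163 0.12 ]
[[44, 21, 161], [41, 22, 160], [19, 54, 99], [23, 26, 127], [170, 26, 29], [109, 24, 173], [110, 22, 176], [22, 30, 127], [44, 21, 156], [40, 24, 160]] [ 44  20 163]
```

View pics/c1.png

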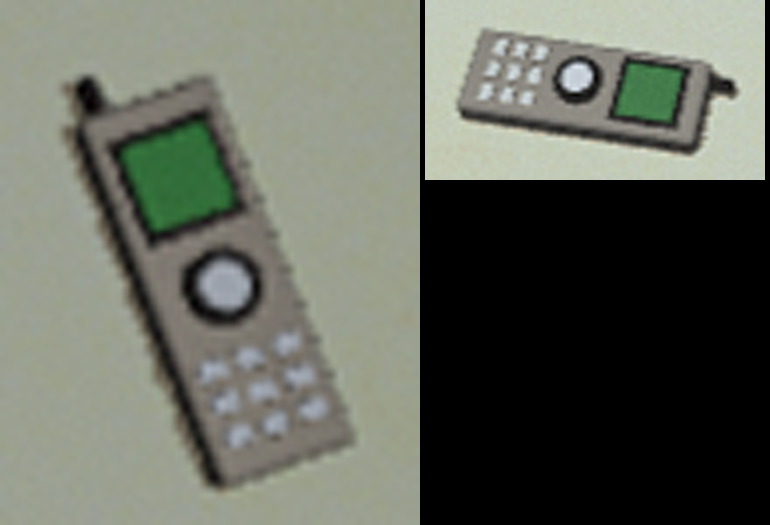

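The handset's top-face corners in the top image are head (367.1,201.9) and (385,196.1), foot (386.7,254.3) and (405.3,247.1). The stand's centre comes out at (0.592,-0.027), yaw -14°, with lengths matching the sizes given, so I move to it.

>>> {"op": "jog_arm", "data": {
  "delta_pos": [
    [34.3, -60.2, -3],
    [34.3, -60.2, -3],
    [34.3, -60.2, -3],
    [34.3, -60.2, -3],
    [34.3, -60.2, -3],
    [34.3, -60.2, -3],
    [34.3, -60.2, -3],
    [34.3, -60.2, -3],
    [34.3, -60.2, -3],
    [34.3, -60.2, -3],
    [34.3, -60.2, -3],
    [34.3, -60.2, -3]
  ],
  "turn": [8.3, 8.3, 8.3, 8.3, 8.3, 8.3, 8.3, 8.3, 8.3, 8.3, 8.3, 8.3],
  "grip": [0, 0, 0, 0, 0, 0, 0, 0, 0, 0, 0, 0]
}}

```text
time_s: 1.6
position: [0.5844, -0.0288, 0.192]
tcp_rot: [[-0.968, 0.25, 0.002], [0.25, 0.968, -0.001], [-0.002, -0.001, -1.0]]
force: [0.2, 1.0, -0.0]
opening: 0.998
grasp_force: 0.0
```

```bash
python3 - <<'E'
from h import *
b=load('t0');a=load('s0')
k=[(367.1,201.9),(385,196.1),(386.7,254.3),(405.3,247.1)]
W=np.array([onz(b,*p,.024) for p in k]);print(W.round(4).tolist(),W.mean(0))
d=(W[0]+W[1]-W[2]-W[3])/2;print('len',np.linalg.norm(d),'wid',np.linalg.norm(W[0]-W[1]),np.linalg.norm(W[2]-W[3]),'yaw',np.degrees(np.arctan2(d[1],d[0])))
print('knob',onz(b,355+224/7,185+286/7,.031),onz(a,175+(578-425)/4,280+75/4,.031))
s=read_state();print(s['position'],s['joint_positions'])
E
```

```text
[[0.6136, -0.2882, 0.024], [0.6295, -0.3399, 0.024], [0.4636, -0.3364, 0.024], [0.483, -0.3896, 0.024]] [ 0.54741513 -0.33851695  0.024     ]
len 0.1561324298839136 wid 0.05417562779332462 0.056581300679651024 yaw 18.27565592497278
knob [ 0.54302766 -0.33971415  0.031     ] [ 0.54556367 -0.33894083  0.031     ]
[ 0.58443126 -0.02882016  0.19201234] [-1.37373478e+01  2.92104537e+01  8.98410472e+01 -4.51158347e-02
  6.08376673e+01 -8.92160447e+01]
```

>>> {"op": "jog_arm", "data": {
  "delta_pos": [
    [0, 0, -5],
    [0, 0, -10],
    [0, 0, -13],
    [0, 0, -15],
    [0, 0, -17],
    [0, 0, -18.4],
    [0, 0, -18.4],
    [0, 0, -18.4]
  ],
  "turn": [0, 0, 0, 0, 0, 0, 0, 0],
  "grip": [0, 0, 0, 0, 0, 0, 0, 0]
}}

```text
time_s: 2.6
position: [0.5825, -0.0244, 0.0091]
tcp_rot: [[-0.969, 0.245, 0.001], [0.245, 0.969, -0.0], [-0.001, 0.0, -1.0]]
force: [0.7, 0.4, -0.1]
opening: 0.997
grasp_force: 0.0
```

>>> {"op": "jog_arm", "data": {
  "delta_pos": [
    [0, 0, 0],
    [0, 0, 0],
    [0, 0, 0],
    [0, 0, 0],
    [0, 0, 0],
    [0, 0, 0],
    [0, 0, 1],
    [0, 0, 3],
    [0, 0, 3]
  ],
  "turn": [0, 0, 0, 0, 0, 0, 0, 0, 0],
  "grip": [1, 1, 1, 1, 1, 1, 1, 1, 1]
}}

```text
time_s: 3.72
position: [0.5821, -0.0249, 0.0386]
tcp_rot: [[-0.969, 0.245, 0.0], [0.245, 0.969, -0.001], [-0.0, -0.001, -1.0]]
force: [0.1, -0.2, -8.2]
opening: 0.733
grasp_force: 30.0
```

```bash
python3 - <<'E'
from h import *
snap('scene','s1.png')
c=load('s1')['color'];cv2.imwrite('pics/c2.png',cv2.resize(c[150:270,210:350],None,fx=4,fy=4))
E
```

```text
(no output)
```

View pics/c2.png

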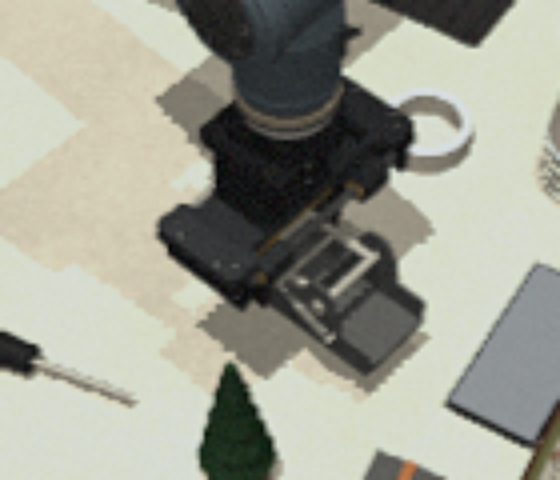

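The stand is held level, showing at about (280,220) in the picture. I lift it over the glue and carry it to the mat.

>>> {"op": "jog_arm", "data": {
  "delta_pos": [
    [0, 0, 4],
    [0, 0, 9],
    [0, 0, 14],
    [-1, 4, 15],
    [-2.5, 9.5, 15],
    [-4, 15, 15],
    [-5.5, 20.5, 15],
    [-7, 26, 15],
    [-8.4, 31.5, 15],
    [-9.4, 36, 15],
    [-10.1, 38.7, 14],
    [-10.1, 38.7, 12]
  ],
  "turn": [0, 0, 0, 0, 2, 4, 6, 8, 8, 8, 8, 8],
  "grip": [1, 1, 1, 1, 1, 1, 1, 1, 1, 1, 1, 1]
}}

```text
time_s: 5.28
position: [0.4795, 0.3645, 0.157]
tcp_rot: [[-0.995, 0.105, -0.001], [0.105, 0.995, 0.0], [0.001, -0.0, -1.0]]
force: [0.7, -1.2, -9.7]
opening: 0.735
grasp_force: 30.0
```

>>> {"op": "jog_arm", "data": {
  "delta_pos": [
    [0, 0, -4],
    [0, 0, -8],
    [0, 0, -11],
    [0, 0, -12.5],
    [0, 0, -13.5],
    [0, 0, -14.2],
    [0, 0, -14.6],
    [0, 0, -14.6]
  ],
  "turn": [0, 0, 0, 0, 0, 0, 0, 0],
  "grip": [1, 1, 1, 1, 1, 1, 1, 1]
}}

```text
time_s: 6.28
position: [0.4815, 0.3625, 0.013]
tcp_rot: [[-0.994, 0.108, 0.001], [0.108, 0.994, 0.0], [-0.001, 0.0, -1.0]]
force: [-0.1, 0.7, -9.6]
opening: 0.735
grasp_force: 30.0
```

>>> {"op": "jog_arm", "data": {
  "delta_pos": [
    [0, 0, -0.1],
    [0, 0, -0.2],
    [0, 0, -0.2]
  ],
  "turn": [0, 0, 0],
  "grip": [1, 1, 1]
}}

```text
time_s: 6.65
position: [0.4816, 0.3627, 0.0119]
tcp_rot: [[-0.994, 0.108, 0.001], [0.108, 0.994, 0.001], [-0.001, 0.001, -1.0]]
force: [-2.5, -1.3, 0.9]
opening: 0.733
grasp_force: 30.0
```

Seated. Release and rise, then back off towards the robot for a look.

>>> {"op": "jog_arm", "data": {
  "delta_pos": [
    [0, 0, 0],
    [0, 0, 0],
    [0, 0, 0],
    [0, 0, 0],
    [0, 0, 0],
    [0, 0, 6],
    [0, 0, 12],
    [0, -4, 18],
    [0, -10, 18],
    [0, -16, 18],
    [0, -22, 18],
    [0, -22, 18]
  ],
  "turn": [0, 0, 0, 0, 0, 0, 0, 0, -10, -20, -30, -40],
  "grip": [0, 0, 0, 0, 0, 0, 0, 0, 0, 0, 0, 0]
}}

```text
time_s: 8.15
position: [0.4812, 0.1384, 0.1907]
tcp_rot: [[-0.683, 0.73, -0.0], [0.73, 0.683, -0.001], [-0.0, -0.001, -1.0]]
force: [-0.3, 1.6, 0.1]
opening: 0.991
grasp_force: 0.0
```

```bash
python3 - <<'E'
from h import *
a=snap('scene','s2.png');b=snap('top','t2.png')
A=cv2.resize(b['color'][200:300,105:180],None,fx=5,fy=5,interpolation=2)
B=cv2.resize(a['color'][110:170,265:350],None,fx=4,fy=4,interpolation=2)
o=np.zeros((500,720,3),np.uint8);o[:,:375]=A;o[:240,380:720]=B;cv2.imwrite('pics/c3.png',np.clip(o*1.4,0,255).astype(np.uint8))
print(read_state()['position'],read_state()['joint_positions'].round(1) if hasattr(read_state()['joint_positions'],'round') else '')
E
```

```text
[0.48128315 0.14114533 0.19068229] [  3.6  23.4 101.6   0.   55.1 -40.1]
```

View pics/c3.png

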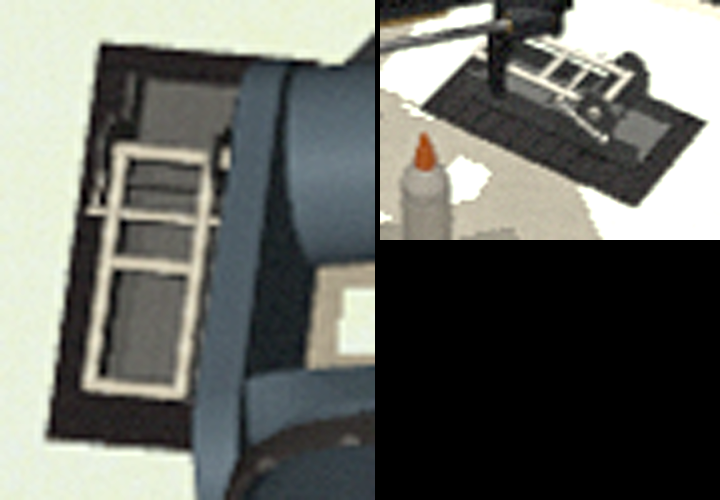

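The stand lies on the mat. In the top image the bar's middle is at about (132.2,277.5) and the hinge rod at about (137.8,230.2).

```bash
python3 - <<'E'
from h import *
b=load('t2')
B=onz(b,132.2,277.5,.052);H=onz(b,137.8,230.2,.052);d=H-B
print(B,H,np.linalg.norm(d),np.degrees(np.arctan2(d[1],d[0])))
E
```

```text
[0.40876617 0.36939409 0.052     ] [0.53911435 0.35755877 0.052     ] 0.13088438968039665 -5.188100497724574
```

>>> {"op": "jog_arm", "data": {
  "delta_pos": [
    [0, 5, 0],
    [-2, 10, 0],
    [-4, 15, 0],
    [-6, 20, 0],
    [-7.3, 22.8, -2],
    [-7.3, 22.8, -5],
    [-7.3, 22.8, -8],
    [-7.3, 22.8, -8],
    [-7.3, 22.8, -8]
  ],
  "turn": [-10, -20, -30, -40, -49.8, -49.8, -49.8, -49.8, -49.8],
  "grip": [0.35, 0.35, 0.35, 0.35, 0.35, 0.35, 0.35, 0.35, 0.35]
}}

```text
time_s: 9.38
position: [0.4085, 0.3711, 0.1112]
tcp_rot: [[0.103, 0.995, 0.001], [0.995, -0.103, 0.001], [0.001, 0.001, -1.0]]
force: [0.5, 0.1, 0.5]
opening: 0.649
grasp_force: 0.0
```

>>> {"op": "jog_arm", "data": {
  "delta_pos": [
    [0, 0, -3],
    [0, 0, -5.5],
    [0, 0, -7],
    [0, 0, -7.8],
    [0, 0, -7.8]
  ],
  "turn": [0, 0, 0, 0, 0],
  "grip": [0.35, 0.35, 0.35, 0.35, 0.35]
}}

```text
time_s: 10.0
position: [0.4084, 0.3705, 0.0327]
tcp_rot: [[0.104, 0.995, 0.0], [0.995, -0.104, 0.0], [0.0, 0.0, -1.0]]
force: [0.9, -0.2, -1.1]
opening: 0.646
grasp_force: 0.0
```

>>> {"op": "jog_arm", "data": {
  "delta_pos": [
    [0, 0, 0],
    [0, 0, 0],
    [0, 0, 0],
    [0, 0, 0],
    [0, 0, 0],
    [0, 0, 0]
  ],
  "turn": [0, 0, 0, 0, 0, 0],
  "grip": [1, 1, 1, 1, 1, 1]
}}

```text
time_s: 10.75
position: [0.4088, 0.3705, 0.0326]
tcp_rot: [[0.104, 0.995, 0.001], [0.995, -0.104, 0.0], [0.0, 0.001, -1.0]]
force: [2.5, 0.5, -0.5]
opening: 0.076
grasp_force: 30.0
```

>>> {"op": "jog_arm", "data": {
  "delta_pos": [
    [0.05, 0, 1.13],
    [0.2, 0, 2.26],
    [0.44, -0.05, 3.36],
    [0.78, -0.08, 4.45],
    [1.2, -0.13, 5.5],
    [1.73, -0.18, 6.5],
    [1.73, -0.18, 6.5]
  ],
  "turn": [0, 0, 0, 0, 0, 0, 0],
  "grip": [1, 1, 1, 1, 1, 1, 1]
}}

```text
time_s: 11.62
position: [0.4253, 0.3686, 0.0983]
tcp_rot: [[0.105, 0.994, -0.0], [0.994, -0.105, 0.0], [0.0, -0.0, -1.0]]
force: [-1.5, 1.4, -1.7]
opening: 0.078
grasp_force: 30.0
```

>>> {"op": "jog_arm", "data": {
  "delta_pos": [
    [0.6, -0.06, 0.96],
    [1.3, -0.13, 1.86],
    [2.06, -0.22, 2.69],
    [2.88, -0.3, 3.46],
    [3.8, -0.4, 4.15],
    [4.73, -0.5, 4.76],
    [5.75, -0.6, 5.28],
    [6.78, -0.71, 5.72],
    [7.85, -0.82, 6.06],
    [8.95, -0.94, 6.3],
    [8.95, -0.94, 6.3]
  ],
  "turn": [0, 0, 0, 0, 0, 0, 0, 0, 0, 0, 0],
  "grip": [1, 1, 1, 1, 1, 1, 1, 1, 1, 1, 1]
}}

```text
time_s: 13.0
position: [0.5173, 0.3588, 0.1621]
tcp_rot: [[0.105, 0.994, 0.004], [0.994, -0.105, 0.0], [0.001, 0.004, -1.0]]
force: [-1.8, -1.9, 6.3]
opening: 0.081
grasp_force: 30.0
```

>>> {"op": "jog_arm", "data": {
  "delta_pos": [
    [1.1, -0.12, 0.15],
    [2.25, -0.24, 0.2],
    [3.37, -0.35, 0.15],
    [4.5, -0.47, 0],
    [5.6, -0.59, -0.24],
    [6.25, -0.66, -0.44],
    [6.7, -0.7, -0.58],
    [6.7, -0.7, -0.58]
  ],
  "turn": [0, 0, 0, 0, 0, 0, 0, 0],
  "grip": [1, 1, 1, 1, 1, 1, 1, 1]
}}

```text
time_s: 14.0
position: [0.5817, 0.3521, 0.1543]
tcp_rot: [[0.105, 0.995, -0.001], [0.995, -0.105, -0.0], [-0.0, -0.001, -1.0]]
force: [-0.4, -1.9, 0.8]
opening: 0.078
grasp_force: 30.0
```

>>> {"op": "jog_arm", "data": {
  "delta_pos": [
    [0, 0, 0],
    [0, 0, 0],
    [0, 0, 0],
    [0, 0, 0],
    [0, 0, 4],
    [0, 0, 8],
    [-3, -5, 8],
    [-3, -11, 8],
    [-3, -17, 8],
    [-3, -23, 8],
    [-3, -29, 8],
    [-3, -29, 8]
  ],
  "turn": [0, 0, 0, 0, 0, 0, 0, 0, 0, 0, 0, 0],
  "grip": [0.7, 0.7, 0.7, 0.7, 0.7, 0.7, 0.7, 0.3, 0, 0, 0, 0]
}}

```text
time_s: 15.5
position: [0.5524, 0.0582, 0.235]
tcp_rot: [[0.111, 0.994, 0.001], [0.994, -0.111, -0.001], [-0.001, 0.001, -1.0]]
force: [-0.6, 0.5, -0.5]
opening: 0.786
grasp_force: 0.0
```

```bash
python3 - <<'E'
from h import *
a=snap('scene','s3.png');b=snap('top','t3.png')
A=cv2.resize(b['color'][190:300,95:185],None,fx=5,fy=5,interpolation=2)
B=cv2.resize(a['color'][80:170,255:345],None,fx=3.7,fy=3.7,interpolation=2)
o=np.zeros((550,790,3),np.uint8);o[:,:450]=A;o[:333,455:788]=B;cv2.imwrite('pics/c4.png',np.clip(o*1.3,0,255).astype(np.uint8))
E
```

```text
(no output)
```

View pics/c4.png

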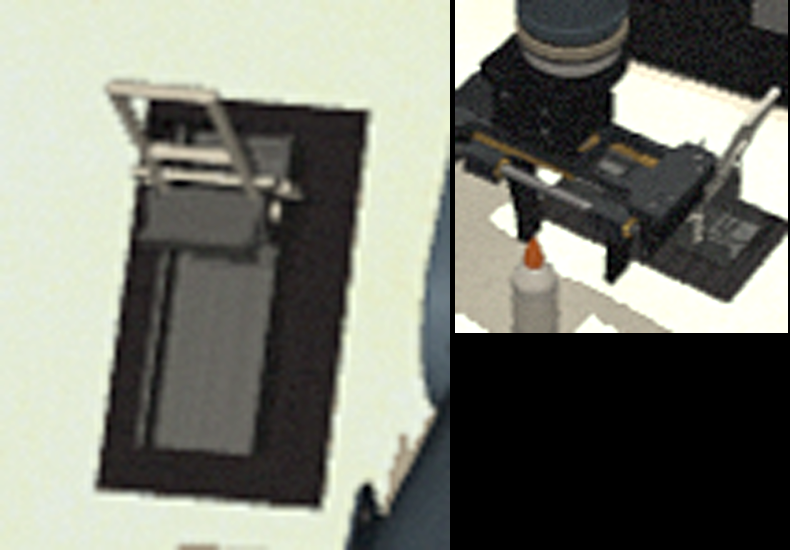

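The back has snapped open, with the bar at about (128,208) in the top image, and the stand is still on the mat. Next is the handset: I go above its head end.

>>> {"op": "jog_arm", "data": {
  "delta_pos": [
    [0.7, -6, 0],
    [1.4, -12, 0],
    [2.1, -18, 0],
    [2.8, -24, 0],
    [3.5, -30, 0],
    [4.3, -35, -2],
    [5, -38.3, -5],
    [5, -38.3, -10],
    [5, -38.3, -14],
    [5, -38.3, -14]
  ],
  "turn": [-10, -20, -30, -40, -50, -60, -65.7, -65.7, -65.7, -65.7],
  "grip": [0, 0, 0, 0, 0, 0, 0, 0, 0, 0]
}}

```text
time_s: 16.85
position: [0.6005, -0.317, 0.0907]
tcp_rot: [[0.949, 0.316, -0.007], [0.316, -0.949, 0.006], [-0.005, -0.008, -1.0]]
force: [-0.8, 0.7, 0.2]
opening: 0.999
grasp_force: 0.0
```

```bash
python3 - <<'E'
from h import *
b=load('t3')
P=lambda u,v,z:onz(b,95+u/5,190+v/5,z).round(4)
l,r=P(110,86,.175),P(215,94,.175);print('bar',l,r,(l+r)/2)
print('lip front edge',P(143,248,.052),P(262,256,.052))
print('base front',P(140,447,.034),P(252,455,.034))
E
```

```text
bar [0.5842 0.3778 0.175 ] [0.5792 0.3239 0.175 ] [0.5817  0.35085 0.175  ]
lip front edge [0.5135 0.3964 0.052 ] [0.508 0.33  0.052]
base front [0.4044 0.4001 0.034 ] [0.399  0.3376 0.034 ]
```

>>> {"op": "jog_arm", "data": {
  "delta_pos": [
    [0, 0, -4],
    [0, 0, -7],
    [0, 0, -8],
    [0, 0, -8.9],
    [0, 0, -8.9]
  ],
  "turn": [0, 0, 0, 0, 0],
  "grip": [0, 0, 0, 0, 0]
}}

```text
time_s: 17.48
position: [0.6027, -0.3209, 0.0066]
tcp_rot: [[0.949, 0.314, 0.001], [0.314, -0.949, -0.001], [0.001, 0.001, -1.0]]
force: [0.3, 0.2, -0.7]
opening: 1.005
grasp_force: 0.0
```

>>> {"op": "jog_arm", "data": {
  "delta_pos": [
    [0, 0, 0],
    [0, 0, 0],
    [0, 0, 0],
    [0, 0, 0],
    [0, 0, 0]
  ],
  "turn": [0, 0, 0, 0, 0],
  "grip": [0.32, 0.32, 0.32, 0.32, 0.34]
}}

```text
time_s: 18.1
position: [0.6019, -0.3207, 0.0058]
tcp_rot: [[0.95, 0.314, -0.0], [0.314, -0.95, 0.0], [-0.0, -0.0, -1.0]]
force: [0.4, 1.1, 0.7]
opening: 0.667
grasp_force: 0.5
```

>>> {"op": "jog_arm", "data": {
  "delta_pos": [
    [0, 0, 0],
    [0, 0, 0]
  ],
  "turn": [0, 0],
  "grip": [0.34, 0.34]
}}

```text
time_s: 18.35
position: [0.6019, -0.3206, 0.0058]
tcp_rot: [[0.949, 0.314, -0.0], [0.314, -0.949, 0.0], [-0.0, -0.001, -1.0]]
force: [-0.7, 1.8, 1.6]
opening: 0.662
grasp_force: 18.8
```

>>> {"op": "jog_arm", "data": {
  "delta_pos": [
    [0, 0, 0],
    [0, 0, 0]
  ],
  "turn": [0, 0],
  "grip": [0.36, 0.36]
}}

```text
time_s: 18.6
position: [0.6019, -0.3206, 0.0057]
tcp_rot: [[0.949, 0.314, -0.0], [0.314, -0.949, 0.0], [-0.0, -0.001, -1.0]]
force: [-0.7, 1.0, 1.5]
opening: 0.663
grasp_force: 30.0
```

The grip force follows the commanded closure, so a light grip should let the handset pivot in the pads while its foot stays on the table.

>>> {"op": "jog_arm", "data": {
  "delta_pos": [
    [0, 0, 0],
    [-0.1, -0.03, 1.2],
    [-0.4, -0.13, 2.36],
    [-0.75, -0.25, 3.5],
    [-1.18, -0.39, 4.6],
    [-1.7, -0.57, 5.7],
    [-2.3, -0.77, 6.7],
    [-2.3, -0.77, 6.7]
  ],
  "turn": [0, 0, 0, 0, 0, 0, 0, 0],
  "grip": [0.337, 0.337, 0.337, 0.337, 0.337, 0.337, 0.337, 0.337]
}}

```text
time_s: 19.6
position: [0.579, -0.3292, 0.0739]
tcp_rot: [[0.95, 0.313, 0.001], [0.313, -0.95, -0.001], [0.001, 0.002, -1.0]]
force: [-0.1, 0.8, -1.5]
opening: 0.668
grasp_force: 9.6
```

```bash
python3 - <<'E'
from h import *
a=snap('scene','s4.png')
cv2.imwrite('pics/c5.png',cv2.resize(a['color'][220:345,140:290],None,fx=4,fy=4,interpolation=2))
E
```

```text
(no output)
```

View pics/c5.png

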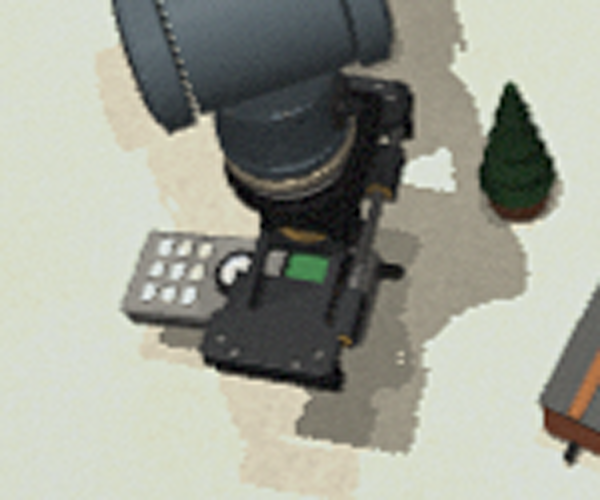

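```bash
python3 - <<'E'
from h import *
a=load('s4');g=np.array([.579,-.3292]);u=np.array([.949,.314]);v=np.array([-.314,.949])
for th in (0,10,20,30,40):
    t=np.radians(th);G=np.array([0,.0739+.0065])
    o=[]
    for sy in(-.029,.029):
        for zz in(-.012,.012):
            x=-.137*np.cos(t)-zz*np.sin(t); z=G[1]-.137*np.sin(t)+zz*np.cos(t)
            p=g+u*x+v*sy; o.append(((proj(a,[*p,z])-[140,220])*4).round().astype(int).tolist())
    print(th,o)
E
```

```text
0 [[115, 308], [106, 291], [145, 227], [137, 209]]
10 [[130, 325], [115, 308], [159, 244], [145, 226]]
20 [[149, 341], [130, 325], [178, 262], [159, 244]]
30 [[174, 357], [149, 341], [201, 278], [178, 262]]
40 [[201, 372], [174, 357], [227, 294], [201, 278]]
```

The foot corner at about (132,324) matches a tilt of 9°, so the handset slips only slowly at 9.6 N. I loosen a little so the foot swings down onto the table.

>>> {"op": "jog_arm", "data": {
  "delta_pos": [
    [0, 0, 0],
    [0, 0, 0],
    [0, 0, 0]
  ],
  "turn": [0, 0, 0],
  "grip": [0.336, 0.336, 0.336]
}}

```text
time_s: 20.02
position: [0.5788, -0.3282, 0.0723]
tcp_rot: [[0.949, 0.314, -0.001], [0.314, -0.949, 0.001], [-0.001, -0.001, -1.0]]
force: [-0.7, 0.1, -2.1]
opening: 0.665
grasp_force: 6.9
```

```bash
cat >> h.py <<'E'
def foot(n):
    "lowest-left grey corner of the handset foot in scene view"
    a=snap('scene',n+'.png'); I=a['color'][265:345,140:215].astype(int); h=cv2.cvtColor(a['color'],cv2.COLOR_BGR2HSV)[265:345,140:215]
    return a
E
python3 - <<'E'
from h import *
a=snap('scene','s5.png');p=load('s4')['color'];d=cv2.absdiff(a['color'],p).max(2);ys,xs=np.nonzero(d>40)
print(len(xs),(xs.min(),xs.max(),ys.min(),ys.max()) if len(xs) else 0, read_state()['grasp_force'])
E
```

```text
936 (np.int64(91), np.int64(285), np.int64(12), np.int64(333)) 6.889857295900583
```

```bash
cat >> h.py <<'E'
from scipy.optimize import minimize_scalar
def keys(a):
    I=a['color'][265:345,160:215]; m=((I.min(2)>165)&(I.max(2).astype(int)-I.min(2)<40)&(I[...,0]>=I[...,1].astype(int)-2)).astype(np.uint8)
    n,l,s,c=cv2.connectedComponentsWithStats(m); k=[i for i in range(1,n) if 3<=s[i,4]<=40]
    return np.array([c[i]+[160,265] for i in k]),s[k,4]
E
python3 - <<'E'
from h import *
for n in('s0','s4','s5'):
    k,s=keys(load(n));print(n,k.round(1).tolist(),s.tolist())
E
```

```text
s0 [[193.8, 291.4], [198.7, 291.8], [203.5, 293.0], [191.5, 297.0], [196.9, 297.7], [212.1, 299.0], [202.1, 298.3], [190.0, 302.5], [195.1, 303.1], [200.1, 304.1]] [8, 6, 8, 8, 9, 31, 9, 10, 8, 8]
s4 [[181.2, 281.2], [197.8, 285.2], [179.3, 286.7], [184.2, 287.8], [176.6, 292.8], [182.0, 292.8], [187.1, 293.6]] [6, 6, 3, 6, 5, 4, 9]
s5 [] []
```

```bash
python3 - <<'E'
from h import *
a=load('s5')['color'];p=load('s4')['color']
g=lambda I:cv2.cvtColor(I,cv2.COLOR_BGR2GRAY)[270:312:2,165:215:3]
print(g(p));print(g(a))
E
```

```text
[[217 219 219 219 219 208 218 210 207 210 212 217  34  28  28   9  19]
 [217 218 219 219 218 217 218 210 209 209 207 213 208  54  19  30  33]
 [217 218 220 219 219 218 208 212 208 210 207 210 207 187  27  20  30]
 [217 217 217 221 217 224 217 213 210 206 206 209 211 185  22  22  27]
 [218 219 217 221 153 124 130 146 171 213 201 211 208 180  30  46  98]
 [218 217 219 220 141 196 167 199 128 129 146 152 150  54  34  35  43]
 [217 217 217 213 144 227 139 221 153 195 147 135 114  53  42  52  34]
 [218 216 219 197 148 144 142 114 146 126 128 150 168  49 123 117 103]
 [218 217 219 139 157 204 195 158 198 134  86 221 195  43 138  80 111]
 [218 218 219 148 184 172 225 141 221 124 152 183  45  33 105  35 108]
 [217 219 212 145 159 145 142 143 130 133  74  73  52  24  54  52  47]
 [217 220 199 142 227 166 202 196 131 132  33  54  54  23  52  56  52]
 [217 219 139 152 202 185 174 229 121 135 131  51  61  34  55  53  62]
 [216 219 137 144 150 149 147 132 141 133 116  53  54  40  59  60  59]
 [219 218 134  76  91 100 129 136 136 109  54  56  62  62  59  59  61]
 [217 217 224  80  56  48  43  63  
[... 1183 characters left out ...]
218 218 219 217 198 135 116 124 180  50  48  29  52  51  56]
 [219 217 219 217 218 217 161 214 148 130 184  48  62  27  61  54  65]
 [216 218 217 219 218 219 132 223 167 122 100  50  61  41  61  66  61]
 [216 217 218 218 217 220 132 139 194 157  59  61  58  60  60  60  59]
 [218 217 218 217 217 211 162 158 201 139  60  64  60  64  62  60  61]
 [217 217 218 217 217 197 169 133 119  52  59  59  63  57  60  56  62]
 [216 216 219 217 218 136 130 126 129  60 103  64  64  62  59  63  63]
 [218 217 218 217 216 167  67  72  74  61  61  64  59  61  61  59  60]
 [216 219 217 217 217 218 148  80  87  66  64 108  62  62  64  56  59]
 [220 217 217 217 217 218 220 217 210  15  27  38  62  64  61  62  80]]
```

The foot is on the table at about 30°. I continue the arc to 72°.

>>> {"op": "jog_arm", "data": {
  "delta_pos": [
    [-0.69, -0.23, 0.85],
    [-1.46, -0.48, 1.75],
    [-2.3, -0.76, 2.55],
    [-3.2, -1.06, 3.28],
    [-4.16, -1.38, 3.92],
    [-5.17, -1.71, 4.47],
    [-6.22, -2.06, 4.94],
    [-7.3, -2.42, 5.29],
    [-7.75, -2.57, 5.41],
    [-7.75, -2.57, 5.41]
  ],
  "turn": [0, 0, 0, 0, 0, 0, 0, 0, 0, 0],
  "grip": [0.336, 0.336, 0.336, 0.336, 0.336, 0.336, 0.336, 0.336, 0.336, 0.336]
}}

```text
time_s: 21.32
position: [0.5012, -0.3544, 0.1269]
tcp_rot: [[0.95, 0.313, 0.0], [0.313, -0.95, 0.0], [0.0, -0.0, -1.0]]
force: [-0.1, -0.1, -1.4]
opening: 0.667
grasp_force: 6.9
```

```bash
python3 - <<'E'
from h import *
a=snap('scene','s6.png');b=snap('top','t6.png')
o=np.zeros((520,790,3),np.uint8);A=cv2.resize(a['color'][220:345,140:240],None,fx=4,fy=4,interpolation=2);B=cv2.resize(b['color'][190:290,340:435],None,fx=4,fy=4,interpolation=2)
o[:500,:400]=A;o[:400,405:785]=B;cv2.imwrite('pics/c6.png',o);print(read_state()['position'])
E
```

```text
[ 0.50165985 -0.35416778  0.12671496]
```

View pics/c6.png

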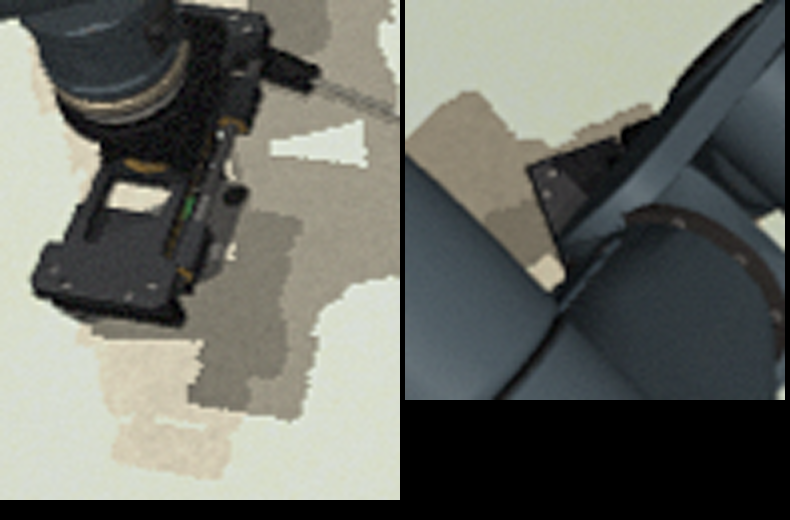

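The handset stands up in the gripper, and the aerial tip shows at image (198.8,268.8). I check the angle.

```bash
python3 - <<'E'
from h import *
a=load('s6');s=read_state()['position'];g=s[:2];u=np.array([.949,.314]);v=np.array([-.314,.949])
for th in range(50,100,10):
    t=np.radians(th)
    for dz in(0,.006,.012): p=[*(g+u*.040*np.cos(t)+v*.018),s[2]+dz+.040*np.sin(t)];print(th,dz,proj(a,p).round(1))
for th in(60,70,80): print(th,'grip height with foot on table',.137*np.sin(np.radians(th))+.012*np.cos(np.radians(th)))
E
```

```text
50 0 [199.1 268. ]
50 0.006 [198.7 266.7]
50 0.012 [198.2 265.5]
60 0 [196.5 266.8]
60 0.006 [196.  265.6]
60 0.012 [195.6 264.3]
70 0 [193.7 265.8]
70 0.006 [193.3 264.5]
70 0.012 [192.8 263.3]
80 0 [190.9 265. ]
80 0.006 [190.4 263.7]
80 0.012 [189.9 262.5]
90 0 [188.  264.4]
90 0.006 [187.5 263.2]
90 0.012 [187.  261.9]
60 grip height with foot on table 0.1246454803184681
70 grip height with foot on table 0.13284213076757748
80 grip height with foot on table 0.13700244029467568
```

>>> {"op": "jog_arm", "data": {
  "delta_pos": [
    [-0.7, -0.23, 0.1],
    [-1.4, -0.46, 0.2],
    [-2.1, -0.7, 0.2],
    [-2.1, -0.7, 0.2]
  ],
  "turn": [0, 0, 0, 0],
  "grip": [0.336, 0.336, 0.336, 0.336]
}}

```text
time_s: 21.92
position: [0.4798, -0.3614, 0.1289]
tcp_rot: [[0.95, 0.313, -0.0], [0.313, -0.95, 0.0], [-0.0, -0.0, -1.0]]
force: [-0.5, -0.1, -1.7]
opening: 0.665
grasp_force: 6.9
```

>>> {"op": "jog_arm", "data": {
  "delta_pos": [
    [0, 0, 0],
    [0, 0, 0],
    [0, 0, 2],
    [0, 0, 5],
    [0, 0, 8],
    [0, 0, 8],
    [0, 0, 8]
  ],
  "turn": [0, 0, 0, 0, 0, 0, 0],
  "grip": [0.35, 0.4, 0.4, 0.4, 0.4, 0.4, 0.4]
}}

```text
time_s: 22.8
position: [0.48, -0.3605, 0.2078]
tcp_rot: [[0.949, 0.314, -0.001], [0.314, -0.949, 0.001], [-0.001, -0.002, -1.0]]
force: [-1.0, 0.8, -1.3]
opening: 0.663
grasp_force: 30.0
```

```bash
python3 - <<'E'
from h import *
a=snap('scene','s7.png');b=snap('top','t7.png');print(read_state()['position'],read_state()['tcp_rot'][:2,1] if 1 else 0)
s=read_state()['position'];g=s[:2];u=np.array([.949,.314]);v=np.array([-.314,.949])
for th in(60,70,80,90):
    t=np.radians(th);P=lambda x,y,z:proj(a,[*(g+u*(x*np.cos(t)-z*np.sin(t))+v*y),s[2]+.0065+x*np.sin(t)+z*np.cos(t)]).round(1).tolist()
    print(th,'aer',P(.04,.018,0),'backfoot',P(-.137,-.029,-.012),P(-.137,.029,-.012),'fac',P(-.137,-.029,.012))
cv2.imwrite('pics/c7.png',cv2.resize(np.clip(a['color'][200:330,110:240]*1.3,0,255).astype(np.uint8),None,fx=4.6,fy=4.6,interpolation=2))
E
```

```text
[ 0.47972207 -0.36028003  0.2070826 ] [ 0.31398138 -0.94942376]
60 aer [179.8, 245.5] backfoot [157.4, 291.1] [165.5, 270.8] fac [148.1, 287.7]
70 aer [176.8, 244.4] backfoot [166.7, 294.0] [174.5, 273.6] fac [157.3, 291.1]
80 aer [173.7, 243.5] backfoot [176.1, 296.2] [183.6, 275.8] fac [166.7, 294.0]
90 aer [170.6, 242.9] backfoot [185.2, 297.7] [192.5, 277.2] fac [176.1, 296.2]
```

View pics/c7.png

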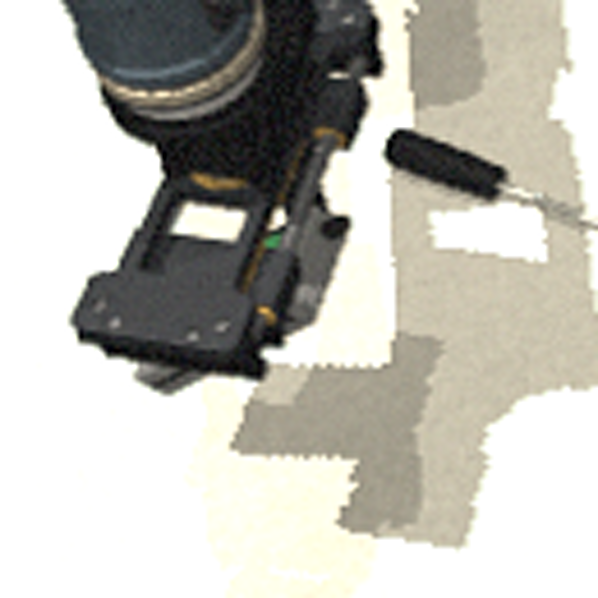

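The aerial tip shows at image (183.3,248.9), the foot's back corner at (145.9,285.2) and the foot's face corner at (140,281.5). I fit the tilt and grip distance to these.

```bash
python3 - <<'E'
from h import *
from scipy.optimize import least_squares
a=load('s7');s=np.array([.4798,-.3604,.2072]);u=np.array([.949,.314]);v=np.array([-.314,.949])
O=np.array([[183.3,248.9],[145.9,285.2],[140,281.5]])
def P(q,h): # q th, d (pad x from centre), e pad height above tcp
    t,d,e=q;x,y,z=h;x=x-d
    return proj(a,[*(s[:2]+u*(x*np.cos(t)-z*np.sin(t))+v*y),s[2]+e+x*np.sin(t)+z*np.cos(t)])
H=[(.093,.018,0),(-.08,-.029,-.012),(-.08,-.029,.012)]
r=least_squares(lambda q:(np.array([P(q,h) for h in H])-O).ravel(),[1.,.057,.008],x_scale=[.1,.01,.01])
print(np.degrees(r.x[0]),r.x[1:],r.fun.round(1))
E
```

```text
46.98838807048707 [0.05074121 0.00407956] [ 0.8 -1.3  0.9  1.2 -1.9  0.7]
```

The tilt is only 47° because friction in the pads stopped it. I lower until the foot is just above the table and ease the grip in small steps so gravity swings it further.

>>> {"op": "jog_arm", "data": {
  "delta_pos": [
    [0, 0, -3],
    [0, 0, -6],
    [0, 0, -7],
    [0, 0, -7],
    [0, 0, -7],
    [0, 0, -7],
    [0, 0, -7]
  ],
  "turn": [0, 0, 0, 0, 0, 0, 0],
  "grip": [0.36, 0.36, 0.36, 0.336, 0.335, 0.335, 0.335]
}}

```text
time_s: 23.78
position: [0.4809, -0.3615, 0.1397]
tcp_rot: [[0.949, 0.314, 0.001], [0.314, -0.949, -0.001], [0.001, 0.001, -1.0]]
force: [0.2, -0.3, -2.4]
opening: 0.662
grasp_force: 4.1
```

>>> {"op": "jog_arm", "data": {
  "delta_pos": [
    [0, 0, 0],
    [0, 0, 0],
    [0, 0, 0]
  ],
  "turn": [0, 0, 0],
  "grip": [0.3346, 0.3346, 0.3346]
}}

```text
time_s: 24.15
position: [0.4804, -0.3612, 0.1388]
tcp_rot: [[0.949, 0.314, -0.0], [0.314, -0.949, 0.0], [-0.0, -0.0, -1.0]]
force: [0.4, 0.7, -2.0]
opening: 0.671
grasp_force: 3.0
```

```bash
cat >> h.py <<'E'
from scipy.optimize import least_squares
def strip(n,x0,y0,x1,y1):
    a=snap('scene',n+'.png'); h=cv2.cvtColor(a['color'],cv2.COLOR_BGR2HSV)
    return a,h[y0:y1,x0:x1]
E
python3 - <<'E'
from h import *
a=snap('scene','s8.png');s=read_state()['position'];print(s)
u=np.array([.949,.314]);v=np.array([-.314,.949])
for th in(47,55,60,65,70,75,80):
    t=np.radians(th);P=lambda x,y,z:proj(a,[*(s[:2]+u*((x-.051)*np.cos(t)-z*np.sin(t))+v*y),s[2]+.005+(x-.051)*np.sin(t)+z*np.cos(t)]).round(0).tolist()
    print(th,'aer',P(.093,.018,0),'backfoot',P(-.08,-.029,-.012),'facefoot',P(-.08,-.029,.012),'headback',P(.08,.029,-.012))
print('rows 256-320, cols 130-225')
g=cv2.cvtColor(a['color'],cv2.COLOR_BGR2GRAY)[250:326:2,130:225:3]
for r,row in zip(range(250,326,2),g): print(r,' '.join('%3d'%x for x in row))
E
```

```text
[ 0.48047805 -0.36116076  0.13881173]
47 aer [190.0, 263.0] backfoot [154.0, 299.0] facefoot [146.0, 295.0] headback [193.0, 263.0]
55 aer [188.0, 262.0] backfoot [161.0, 301.0] facefoot [152.0, 298.0] headback [192.0, 262.0]
60 aer [186.0, 261.0] backfoot [165.0, 303.0] facefoot [156.0, 299.0] headback [191.0, 261.0]
65 aer [185.0, 261.0] backfoot [169.0, 304.0] facefoot [160.0, 301.0] headback [190.0, 261.0]
70 aer [183.0, 260.0] backfoot [173.0, 305.0] facefoot [164.0, 303.0] headback [189.0, 260.0]
75 aer [182.0, 260.0] backfoot [178.0, 306.0] facefoot [169.0, 304.0] headback [188.0, 260.0]
80 aer [180.0, 260.0] backfoot [182.0, 307.0] facefoot [173.0, 305.0] headback [187.0, 259.0]
rows 256-320, cols 130-225
250 218 217 219 217 219 219 225  89  19  18  12  31  12  18  12  20  17  34  30  45 236 157 153 154 154 154 153 166 163 228 222 222
252 220 220 220 220 220 220 218 210  15  16  24  21  16  16  20  20  24  41  46 115 224 148 152 154 162 190 225 221 219 221 222 222
254 219 220 218 219 219 219 219 216  29  11  20  21  13  13  25  16  11  36  62 154 220 151 156 150 221 221 219 2
[... 3938 characters left out ...]
 146 153 147 148 145 219 220 221 221 219
316 218 219 218 220 219 216 217 219 218 208 207 208 209 208 211 207 198 120 115 118 118 121 149 152 150 148 178 219 219 217 219 218
318 218 218 217 218 219 217 219 216 220 219 213 210 207 211 206 205 184 127 117 119 119 125 149 146 152 147 180 220 220 220 217 219
320 216 217 216 218 218 220 217 218 219 219 204 210 206 209 206 206 200 205 207 192 124 134 144 150 152 146 224 220 220 219 218 218
322 219 218 219 218 219 217 219 219 218 220 208 216 209 210 204 202 201 197 206 199 205 221 223 208 159 149 222 218 220 219 218 219
324 217 218 219 218 218 218 219 218 218 218 219 206 203 206 216 219 217 206 204 203 205 219 220 220 220 222 219 220 219 219 220 220
```

The foot corners are now near (171,304) and (178,307), so the tilt is about 76°. I tighten, lift high and carry it to the stand.

>>> {"op": "jog_arm", "data": {
  "delta_pos": [
    [0, 0, 0],
    [0, 0, 0],
    [0, 0, 3],
    [0, 0, 8],
    [0, 0, 13],
    [0, 0, 17],
    [0.4, 3, 18],
    [0.9, 7.5, 18],
    [1.5, 12.5, 18],
    [2.1, 17.5, 18],
    [2.8, 22.5, 18],
    [3.4, 27.5, 18]
  ],
  "turn": [0, 0, 0, 0, 0, 0, 0, -2, -5, -8, -11, -14],
  "grip": [0.35, 0.4, 0.4, 0.4, 0.4, 0.4, 0.4, 0.4, 0.4, 0.4, 0.4, 0.4]
}}

```text
time_s: 25.7
position: [0.5144, -0.0846, 0.3189]
tcp_rot: [[0.997, 0.073, 0.0], [0.073, -0.997, 0.0], [0.0, 0.0, -1.0]]
force: [-0.0, -0.5, -1.5]
opening: 0.663
grasp_force: 30.0
```

>>> {"op": "jog_arm", "data": {
  "delta_pos": [
    [0.6, 5, 0],
    [1.2, 10, 0],
    [1.8, 15, 0],
    [2.4, 20, 0],
    [3, 25, 0],
    [3.6, 30, 0],
    [4.2, 35, 0],
    [4.7, 39, 0],
    [5, 42, 0],
    [5.2, 43.5, 0],
    [5.3, 44, 0],
    [5.3, 44, 0]
  ],
  "turn": [-3, -6, -8, -9.8, -9.8, -9.8, -9.8, -9.8, -9.8, -9.8, -9.8, -9.8],
  "grip": [0.4, 0.4, 0.4, 0.4, 0.4, 0.4, 0.4, 0.4, 0.4, 0.4, 0.4, 0.4]
}}

```text
time_s: 27.2
position: [0.5675, 0.353, 0.3187]
tcp_rot: [[0.995, -0.096, -0.0], [-0.096, -0.995, -0.001], [-0.0, 0.001, -1.0]]
force: [0.0, 0.2, -1.6]
opening: 0.665
grasp_force: 30.0
```

```bash
python3 - <<'E'
from h import *
a=snap('scene','s9.png');b=snap('top','t9.png');st=read_state();s=st['position'];print(s,np.degrees(np.arctan2(st['tcp_rot'][1,1],st['tcp_rot'][0,1])))
u=np.array([.9954,-.0958]);v=np.array([.0958,.9954])
for n,c in(('scene',a),('top',b)):
  for th in(65,70,75,80,85):
    t=np.radians(th);P=lambda x,y,z:proj(c,[*(s[:2]+u*((x-.051)*np.cos(t)-z*np.sin(t))+v*y),s[2]+.0045+(x-.051)*np.sin(t)+z*np.cos(t)]).round(1).tolist()
    print(n,th,'aer',P(.093,.018,0),'bf',P(-.08,-.029,-.012),P(-.08,.029,-.012),'ff',P(-.08,-.029,.012))
np.save('pics/s9s.npy',s)
r=(250,50,345,130);g=cv2.cvtColor(a['color'],cv2.COLOR_BGR2GRAY)
bf=proj(a,[*(s[:2]),s[2]-.12]);x0,y0=int(bf[0])-30,int(bf[1])-30
print(x0,y0)
for y in range(y0,y0+60,2): print(y,' '.join('%3d'%k for k in g[y,x0:x0+66:2]))
E
```

```text
[0.56760307 0.35260222 0.31893496] -95.57551703601084
scene 65 aer [348.1, 53.2] bf [317.7, 100.8] [326.9, 91.5] ff [312.1, 95.9]
scene 70 aer [347.2, 52.4] bf [320.6, 102.9] [329.7, 93.5] ff [314.7, 98.3]
scene 75 aer [346.1, 51.7] bf [323.6, 104.7] [332.7, 95.3] ff [317.5, 100.6]
scene 80 aer [345.1, 51.0] bf [326.7, 106.3] [335.7, 96.8] ff [320.4, 102.7]
scene 85 aer [344.0, 50.5] bf [329.8, 107.7] [338.8, 98.1] ff [323.3, 104.6]
top 65 aer [93.8, 192.0] bf [133.0, 230.6] [109.9, 228.7] ff [130.7, 238.9]
top 70 aer [93.4, 193.4] bf [133.9, 226.4] [110.9, 224.5] ff [131.8, 235.0]
top 75 aer [93.0, 194.9] bf [134.7, 222.1] [111.8, 220.2] ff [132.9, 231.0]
top 80 aer [92.6, 196.4] bf [135.5, 217.6] [112.6, 215.8] ff [133.8, 226.8]
top 85 aer [92.3, 198.0] bf [136.1, 213.2] [113.2, 211.3] ff [134.7, 222.5]
304 71
71  25  10  12  20  21  31  14  17  23  28  26  26  18  22  19  23  45  57  47  45  37  14  12  14  29  27  23  33  33  22  23  14  18
73  13  31   8  18  16  11  19  11  22   8  26  13  15  15  21  14  42  55  48  49  41  21  12  22  28  26  17  31  30  20  17  14  23
75  17
[... 3088 characters left out ...]
 198 196 198 192 116
121 121 137 137 132 135 134 136  76  47  44 104 135  64  74  82 135 128 132 132 133 137 133 135 134 138 135 132 132 159 200 197 195 198
123  37  42  87 131 135 136  88  41  48  50  41  52  66  78 148 205 202 205 132 135 132 136 136 135 139 136 136 135 132 193 195 197 196
125  37  37  34  37  76 108  44  60  69  52  50  65  70  57 144 202 199 199 131 133 135 139 136 134 138 135 136 136 134 136 198 195 196
127  55  45  38  40  44  46  75  75  72  67  65  64  60  40 118 196 198 132 133 135 136 136 138 132 130 133 134 137 132 161 197 196 197
129  57  56  54  45  41  69  76  74  74  51  66  73  34  38 127 197 196 126 131 134 134 138 137 134 140 136 133 135 201 199 196 196 195
```

The foot corners at about (323,104.5) and (319.5,101) fit 76°, with the grip as expected. I descend to just above the ledge.

>>> {"op": "jog_arm", "data": {
  "delta_pos": [
    [0.1, 0, -3],
    [0.2, 0, -6],
    [0.2, 0, -7.5],
    [0.2, 0, -8.4],
    [0.2, 0, -8.4]
  ],
  "turn": [0, 0, 0, 0, 0],
  "grip": [0.4, 0.4, 0.4, 0.4, 0.4]
}}

```text
time_s: 27.92
position: [0.5696, 0.3536, 0.2349]
tcp_rot: [[0.995, -0.096, -0.0], [-0.096, -0.995, -0.0], [-0.0, 0.0, -1.0]]
force: [0.7, -0.3, -2.1]
opening: 0.667
grasp_force: 30.0
```

>>> {"op": "jog_arm", "data": {
  "delta_pos": [
    [-0.1, 0.01, -0.8],
    [-0.25, 0.03, -1.5],
    [-0.4, 0.05, -2.0],
    [-0.5, 0.06, -2.4],
    [-0.5, 0.06, -2.4]
  ],
  "turn": [0, 0, 0, 0, 0],
  "grip": [0.4, 0.4, 0.4, 0.4, 0.4]
}}

```text
time_s: 28.55
position: [0.5638, 0.3544, 0.21]
tcp_rot: [[0.995, -0.096, -0.002], [-0.096, -0.995, -0.0], [-0.002, 0.0, -1.0]]
force: [-2.3, 0.3, -2.3]
opening: 0.66
grasp_force: 30.0
```

The foot touches the rods lightly, as intended. I slide down along them.

>>> {"op": "jog_arm", "data": {
  "delta_pos": [
    [-0.1, 0.01, -0.3],
    [-0.2, 0.02, -0.6],
    [-0.3, 0.03, -0.9],
    [-0.3, 0.03, -0.9]
  ],
  "turn": [0, 0, 0, 0],
  "grip": [0.4, 0.4, 0.4, 0.4]
}}

```text
time_s: 29.05
position: [0.5612, 0.3547, 0.2014]
tcp_rot: [[0.995, -0.096, -0.001], [-0.096, -0.995, -0.0], [-0.001, 0.0, -1.0]]
force: [-2.2, 0.2, -2.1]
opening: 0.661
grasp_force: 30.0
```

>>> {"op": "jog_arm", "data": {
  "delta_pos": [
    [-0.05, 0, -0.15],
    [-0.1, 0.01, -0.3],
    [-0.1, 0.01, -0.3]
  ],
  "turn": [0, 0, 0],
  "grip": [0.4, 0.4, 0.4]
}}

```text
time_s: 29.42
position: [0.5612, 0.3547, 0.1994]
tcp_rot: [[0.995, -0.096, 0.002], [-0.096, -0.995, 0.0], [0.002, -0.0, -1.0]]
force: [-0.9, -0.3, 2.3]
opening: 0.662
grasp_force: 30.0
```

>>> {"op": "jog_arm", "data": {
  "delta_pos": [
    [-0.05, 0, -0.15],
    [-0.1, 0.01, -0.3],
    [-0.1, 0.01, -0.3]
  ],
  "turn": [0, 0, 0],
  "grip": [0.4, 0.4, 0.4]
}}

```text
time_s: 29.8
position: [0.5624, 0.3547, 0.1984]
tcp_rot: [[0.995, -0.096, 0.007], [-0.096, -0.995, 0.0], [0.007, -0.001, -1.0]]
force: [-0.4, -2.4, 7.6]
opening: 0.664
grasp_force: 30.0
```

The foot is on the ledge. I ease the grip and lean the head back onto the rods.

>>> {"op": "jog_arm", "data": {
  "delta_pos": [
    [0, 0, 0.2],
    [0, 0, 0.2],
    [0.3, -0.03, 0.2],
    [0.6, -0.06, 0.2],
    [0.9, -0.09, 0.1],
    [1.2, -0.12, 0.05],
    [1.4, -0.14, 0],
    [1.4, -0.14, 0]
  ],
  "turn": [0, 0, 0, 0, 0, 0, 0, 0],
  "grip": [0.337, 0.3355, 0.3355, 0.3355, 0.3355, 0.3355, 0.3355, 0.3355]
}}

```text
time_s: 30.8
position: [0.5715, 0.3539, 0.1957]
tcp_rot: [[0.995, -0.096, -0.005], [-0.096, -0.995, 0.0], [-0.005, 0.0, -1.0]]
force: [-3.3, 0.6, 6.1]
opening: 0.663
grasp_force: 6.0
```

>>> {"op": "jog_arm", "data": {
  "delta_pos": [
    [0.2, -0.02, 0.1],
    [0.3, -0.03, 0.1],
    [0.3, -0.03, 0.1]
  ],
  "turn": [0, 0, 0],
  "grip": [0.3355, 0.3355, 0.3355]
}}

```text
time_s: 31.18
position: [0.5754, 0.3533, 0.1958]
tcp_rot: [[0.995, -0.096, -0.003], [-0.096, -0.995, -0.0], [-0.003, 0.001, -1.0]]
force: [-4.3, 1.3, -1.0]
opening: 0.667
grasp_force: 5.9
```

```bash
python3 - <<'E'
from h import *
a=snap('scene','s10.png')
H=np.array([.537,.3563]);u=np.array([.9954,-.0958]);v=np.array([.0958,.9954])
s=np.sin(np.radians(20));c=np.cos(np.radians(20))
W=lambda r,n,y:[*(H+u*(r*s-n*c)+v*y),.051+r*c+n*s]
for n,p in dict(aertip=(195,16.5,18),headbackR=(178,4.5,-29),headfaceR=(178,28.5,-29),footbackR=(18,4.5,-29),footfaceR=(18,28.5,-29),headbackL=(178,4.5,29)).items(): print(n,proj(a,W(*np.array(p)/1000)).round(1))
g=cv2.cvtColor(a['color'],cv2.COLOR_BGR2GRAY)
print('   ',' '.join('%3d'%k for k in range(296,370,2)))
for y in range(66,150,2): print(y,' '.join('%3d'%k for k in g[y,296:370:2]))
E
```

```text
aertip [344.3  89.2]
headbackR [337.9 103.1]
headfaceR [331.7  98.4]
footbackR [319.5 133.5]
footfaceR [314.  129.3]
headbackL [346.8  93.4]
    296 298 300 302 304 306 308 310 312 314 316 318 320 322 324 326 328 330 332 334 336 338 340 342 344 346 348 350 352 354 356 358 360 362 364 366 368
66  15  24  17   7  30  15  19  19  15   8  20  14  19  18  30  16  26  25   9  13  19  13   9  14  14  11  18  25  10  14  28  23  16  17  18  32  25
68  18  28  21  14  14  21  17  19  23  29  14  13  17  18  26  14  15  13  16  27  22  16  15  19  18  13   9  22  12  13  16  17  20  14  25  11   8
70  21  12  22  18  12  17  24  27   9  24  13  25  18  21  28  27  22  17   9  13  20  21  22  15  14  18  12  20  26  25  32  34  47  20  31  12   9
72  15  20  31  23  20  25  20  20  23  20  22  18  20  16  17  23  17  33  25  45  32  20  25  21  19  23   8  27  26  36  27  30  18  21  22  18   8
74  30  21  19  14  13  27  17  18  12  17  14  27  10  28  26   7  28  29  29  25  42  73  40  26   8  10   9  28  34  23  28  19  12  23  18  12  20
76  27  16  18  24  14  24   9  24  16  18  20  10  
[... 4859 characters left out ...]
  49  50  47  51  51  47  42  11  21  16  19  76 136 130 137 135 131 156 197 200 194 194 199
142  44  36  38  40  36  27  42  42  45  45  47  36  73  43  44  49  44  46  50  45  44  25  16  26  39 141 135 132 130 130 133 128 200 195 198 197 199
144  42  29  33  45  36  37  36  26  43  45  44  39  65  35  41  47  45  48  43  43  26  19  29  24 120 133 129 132 133 133 128 130 200 196 196 196 195
146  52  37  35  35  43  33  43  24  39  27  35  52  44  42  40  43  44  50  46  31  14  22  18 111 132 166 201 203 200 201 202 198 198 196 197 195 198
148 204 143  60  34  38  43  24  45  37  34  39  35  28  38  38  37  41  51  30  27  28  21  97 133 158 201 196 199 198 196 199 200 198 195 198 194 199
```

The handset's face edge runs from about (323.5,112) to (316,124), matching the predicted seated line. I let go and rise straight up.

>>> {"op": "jog_arm", "data": {
  "delta_pos": [
    [-0.1, 0, 0],
    [-0.1, 0, 0],
    [-0.1, 0, 0],
    [-0.1, 0, 0],
    [-0.1, 0, 0],
    [-0.1, 0, 0]
  ],
  "turn": [0, 0, 0, 0, 0, 0],
  "grip": [0.335, 0.33, 0.25, 0.1, 0, 0]
}}

```text
time_s: 31.98
position: [0.5757, 0.3531, 0.197]
tcp_rot: [[0.995, -0.096, 0.0], [-0.096, -0.995, 0.0], [0.0, -0.0, -1.0]]
force: [-0.4, -0.8, -0.1]
opening: 0.967
grasp_force: 0.0
```

>>> {"op": "jog_arm", "data": {
  "delta_pos": [
    [0, 0, 1.5],
    [0, 0, 4],
    [0, 0, 8],
    [0, 0, 13],
    [-3, -5, 15],
    [-6, -11, 15],
    [-8, -17, 15],
    [-10, -23, 15],
    [-10, -29, 15],
    [-10, -35, 15],
    [-10, -35, 15]
  ],
  "turn": [0, 0, 0, 0, 0, 0, 0, 0, 0, 0, 0],
  "grip": [0, 0, 0, 0, 0, 0, 0, 0, 0, 0, 0]
}}

```text
time_s: 33.35
position: [0.476, -0.0009, 0.3482]
tcp_rot: [[0.995, -0.103, 0.003], [-0.103, -0.995, -0.002], [0.003, 0.001, -1.0]]
force: [-1.1, -0.1, -0.3]
opening: 1.001
grasp_force: 0.0
```

```bash
python3 - <<'E'
from h import *
a=snap('scene','s11.png');b=snap('top','t11.png')
H=np.array([.537,.3563]);u=np.array([.9954,-.0958]);v=np.array([.0958,.9954])
s=np.sin(np.radians(20));c=np.cos(np.radians(20))
W=lambda r,n,y:[*(H+u*(r*s-n*c)+v*y),.051+r*c+n*s]
def screen(c_,x0,y0,x1,y1):
    h=cv2.cvtColor(c_['color'],cv2.COLOR_BGR2HSV)[y0:y1,x0:x1];m=((h[...,0]>45)&(h[...,0]<75)&(h[...,1]>110)&(h[...,2]>40)).astype(np.uint8)
    ys,xs=np.nonzero(m);return len(xs),(xs.mean()+x0,ys.mean()+y0) if len(xs) else None
print('green top',screen(b,80,180,190,300),'scene',screen(a,280,60,370,150))
for k in(140,146,150): print('pred screen',k,proj(b,W(k/1000,.029,0)).round(1))
for n,p in dict(aertip=(195,16.5,18),headbackR=(178,4.5,-29),headfaceR=(178,28.5,-29),headfaceL=(178,28.5,29),knob=(94,35.5,0)).items(): print(n,'top',proj(b,W(*np.array(p)/1000)).round(1),'scene',proj(a,W(*np.array(p)/1000)).round(1))
g=cv2.cvtColor(b['color'],cv2.COLOR_BGR2GRAY)
print('   ',' '.join('%3d'%k for k in range(100,172,2)))
for y in range(186,250,2): print(y,' '.join('%3d'%k for k in g[y,100:172:2]))
E
```

```text
green top (104, (np.float64(122.8076923076923), np.float64(215.39423076923077))) scene (0, None)
pred screen 140 [123.7 216.4]
pred screen 146 [123.2 215.3]
pred screen 150 [122.8 214.5]
aertip top [112.  200.6] scene [344.3  89.2]
headbackR top [133.9 201.3] scene [337.9 103.1]
headfaceR top [131.8 209.8] scene [331.7  98.4]
headfaceL top [108.2 207.9] scene [340.8  88.8]
knob top [127.5 227. ] scene [324.7 109.4]
    100 102 104 106 108 110 112 114 116 118 120 122 124 126 128 130 132 134 136 138 140 142 144 146 148 150 152 154 156 158 160 162 164 166 168 170
186 172 171 171 171 172 172 171 170 171 170 172 172 171 173 172 172 170 172 171 171 173 172 170 172 173 171 171 171 171 172 172 171 172 170 172 170
188 171 172 171 171 171 170 172 171 171 171 172 171 170 171 171 172 173 171 171 170 173 172 172 171 173 174 172 172 172 172 172 171 171 169 170 171
190 169 171 170 173 171 171 172 168 171 172 172 171 172 169 171 171 173 173 172 172 172 173 172 174 172 171 172 172 173 172 170 171 171 173 171 172
192 171 171 171 171 170 172 172 172 171 171 170 173 171 171 173 172 171 171 172 172 172 1
[... 3502 characters left out ...]
 174 114  25  26  25  39  29  52  34  37  39  40  37  34  48  65  49  21  22  31  28  27  23  17 180 174 172
242 171 173 170 174 170 171 170 173 172 176  71  24  26  37  48  50  66  66  64  65  59  43  46  51  65  31  22  29  27  28  29  27  28 178 170 172
244 171 172 172 172 172 171 172 170 172 174  47  28  28  43  25  55  72  72  72  74  73  75  73  74  74  15  22  26  29  22  27  28  25 179 171 172
246 172 171 171 171 169 170 171 173 172 171  17  27  27  53  16  58  72  71  73  75  77  72  72  74  71  16  24  28  27  27  27  27  66 176 170 171
248 171 172 171 172 171 171 173 171 171 160  21  25  27  49  18  68  73  72  72  73  72  75  71  75  67  21  27  25  27  29  26  19 109 173 169 172
```

>>> {"op": "jog_arm", "data": {
  "delta_pos": [
    [0, 0, 0],
    [0, 0, 0],
    [0, 0, 0]
  ],
  "turn": [0, 0, 0],
  "grip": [0, 0, 0]
}}

```text
time_s: 33.83
position: [0.4755, 0.0043, 0.3468]
tcp_rot: [[0.996, -0.094, -0.0], [-0.094, -0.996, 0.0], [-0.0, -0.0, -1.0]]
force: [0.4, 0.6, -0.5]
opening: 1.004
grasp_force: 0.0
```

```bash
python3 -c "
from rig import *
print(hand_in())"
```

```text
the job is handed in; nothing more can be done
None
```

I handed the job in at about 34 s of the 72 s allowed; in the last pictures the stand is open on the mat and the handset is on its ledge within a few millimetres of target, though hand-in returned no verdict.

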